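Set the index marker and press a label holder home on the findings chest

TASK

On the low findings chest, slide the black marker along its track until its red pointer lies on the green line. Then take the grey and yellow label holder out of its wooden block and push its tongue down behind the aluminium lip along the chest's front edge, centred in line with the green line, feeling it against the sprung strip until its shoulders are down flush on the lip. Do not ram it, leave the marker on the line and the other things on the bench where they are, and finish while still holding the label holder pressed fully home: let go and it springs back up.

Things in the scene. Friction and masses are not known exactly. Their poses are not given: they have to be found in the camera images.
- chest: Low wooden findings chest fixed to the bench, 300 wide (y), x from -10 to 132, deck at z 60. Origin: at bench level under the middle of the label groove; x points away from the robot, z up. The groove runs along y at x = 0 over the whole width of the front edge.
- lip (a point): Middle of the groove's mouth (chest x 0, y 0, z 75). The groove is 14 wide between the aluminium lip (robot side) and an equal back plate; both flare to a mouth about 22 wide, top edges at chest z 75. The edges are rigid: the holder is home when its shoulders sit on them. Nothing stands near the groove but the marker, whose grip is 83 behind it.
- strip (a joint): Travel (m) of the black rubber strip in the groove, 0 up, growing downward. At 0 its top is at chest z 63. It is sprung: about 2 N at first touch, rising 0.7 N per mm to 9 N at 0.010, where the holder is home. It pushes the holder back up when let go.
- holder: Label holder, about 80 g, same front and back, upright in the block. Origin: centre of the tongue's underside; x thickness, y width, z up. Tongue 8 x 60, z 0 to 22; shoulder flange 36 x 60, z 22 to 28; upright label plate 10 x 56, z 28 to 74, yellow card on both faces: hold it by this plate. Home: upright, its y along the chest's y (either way round), origin at chest x 0, z 53.
- block: Dark wooden storage block fixed to the bench, 56 (x) x 100 (y) x 34 tall, origin under its centre. A slot 11 x 63, 27 deep, along its y in the middle of its top holds the holder's tongue loosely; the shoulders rest on its top (holder origin 12 above the bench). It stands to the left or to the right of the chest.
- marker (a joint): Position of the sliding marker along its track on the chest's deck, 0 to 0.200 m, growing along the chest's +y; at 0.100 its pointer is at chest y = 0. It slides with about 2.5 N of friction and stays where left.
- marker_top (a point): Centre of the top of the marker's black upright grip: 14 thick (chest x), 22 wide (chest y), upright from 6 above the deck (chest z 70) to chest z 106; this point is at chest x 90, z 106. A carriage plate 30 x 28, top at chest z 70, is under it.
- pointer (a point): Tip of the marker's thin red pointer (3 wide), at chest x 35, chest z 67; it has the same chest y as the grip. It points to the front edge from the grip.
- mark: Green line painted across the deck, 6 wide (chest y), 34 long (chest x), flat on the deck behind the groove, parallel to the chest's x. Origin: the middle of the line, at chest x 40, z 60.
- brush_pot: Bystander: blue ceramic pot of brushes, 68 across, 167 tall; origin under its centre, on the bench. Not to be disturbed.
- bench_block: Bystander: flat steel block 65 x 65 x 22; origin under its centre, on the bench. Not to be disturbed.
- mandrel: Bystander: upright tapered steel ring mandrel, foot 48 across, 110 tall; origin under its centre, on the bench. Not to be disturbed.
- jar: Bystander: small amber glass jar, 56 across, 60 tall; origin under its centre, on the bench. Not to be disturbed.
- tweezers: Bystander: steel tweezers lying flat, 140 long; origin under its centre, on the bench. Not to be disturbed.
- file: Bystander: hand file with wooden handle lying flat, 200 long, 20 thick; origin under its centre, on the bench. Not to be disturbed.
- dish: Bystander: white ceramic dish, 90 across, 22 tall; origin under its centre, on the bench. Not to be disturbed.
Mind the look-alikes: they are no part of the job. What is shaped like the holder but purple is not meant.

How it is judged (in metres and radians):
On the way, in this order (a step that is already met when the one before it is completed fails the run):
1. the marker's pointer is on the green line (y of pointer in the frame of mark between -0.007 and 0.007 m and velocity of joint marker between -0.01 and 0.01 m/s), for 0.2 s.
2. the label holder is behind the lip at the green line and is held pressed home (y of pointer in the frame of mark between -0.007 and 0.007 m and x of holder in the frame of chest between -0.005 and 0.005 m and z of holder in the frame of chest between 0.049 and 0.0558 m and y of holder in the frame of mark between -0.012 and 0.012 m and angle between the z axis of holder and the z axis of chest, either way round below 0.12 rad and angle between the y axis of holder and the y axis of chest, either way round below 0.2 rad and contact force between holder and chest above 4 N and contact force between the fingers and holder above 1 N), for 0.3 s.
At the end, for the whole second after the job is handed in: Pointer within 7 mm of the green line; the holder behind the lip, upright within 7 degrees, at x within 5 mm, centre within 12 mm of the line, shoulders at most 2.8 mm above the lip's edge, pressing on the chest with over 4 N, still, and the fingers on it to the end (all of step 2 and linear speed of holder below 0.02 m/s); the arm keeps its last pose, push and grip.
It fails at once if the holder is rammed: more than 45 N between it and the chest (contact force between holder and chest above 45 N).
It fails at once if a bystander is moved by more than 40 mm (distance of any of brush_pot, bench_block, mandrel, jar, tweezers, file, dish from where it was at the start of the episode above 0.04 m).
It also fails if it takes over 61 s, if anything falls off the work surface, if the arm or the gripper's body presses on something with over 40 N, if the wrist force passes 120 N, or if a joint passes its speed limit or range.

ROBOT

A 6-joint arm with a two-finger parallel gripper is mounted at the origin on the work surface. World frame = base frame: x ahead of the robot, y to its left, z up, the work surface at z = 0. Lengths are in m, angles in degrees, forces in N, time in s.
With the tool pointing down it reaches from about 0.35 to 0.875 m from the base axis. Payload 4.2 kg.
Tool frame: the origin (TCP) lies at the very end of the fingers, on their centre line; the grasp point (between the pads) lies 19 mm behind it; z points along the fingers, x is the direction in which the jaws open and shut, and the axes are right-handed (so a half turn about z gives the same grasp; the last joint's range is limited). The gripper opens to 87 mm and grips with 3 to 60 N. Pads are 19 mm wide; open, the fingers measure 117 mm over their backs; the gripper's body (75 mm by 190 mm) begins 51 mm behind the grasp point.
Start: joints at [-59.725, 22.042, 0.453, 0, -68.411, -14.817], TCP at [0.167, -0.602, 0.223] pointing down, gripper open.
Joint ranges: [-179.83, 179.83], [-69.29, 118.12], [-61.27, 80.66], [-181.25, 117.63], [-171.15, -9.14], [-177.46, 177.46]. Speed limits (degrees/s): [159.86, 159.86, 180, 180, 180, 180].

INTERFACE

Orientations are given as a 3x3 rotation matrix whose columns are the frame's x, y, z axes.
In Python, from station import r gives the robot as it stands.
- The arm moves only by the shell command python3 -m jog 'ROWS' [OPENING]. ROWS is JSON, a list of rows, each a list of 2 entries, a list of its own where there are three numbers: the shift along the tool's x, y, z in m, then the turn, a rotation vector about the tool's x, y, z in units of 5 degrees (1.0 is 5 degrees). A call has exactly 10 rows; each row is the pose to reach, as a shift and turn from the pose commanded when the call began, along the tool's axes at that moment; what a row does not reach only later rows make up. A row lasts 1/12 s, in which the tool goes at most 41.7 mm and 7.16 degrees, less where a joint would pass 70% of its speed; a pose out of reach is approached as far as the arm can. A call with a gripper value outside its range is refused whole. OPENING is the finger opening in m, from 0 to 0.087, set as the call begins (- or left out, the last holds). The fingers move at their own pace and stop on an object; the grip force is fixed at half the most. Time passes only in rows, so rows that repeat a pose let the fingers close, or fill a call up. It gives the time, the measured TCP pose, the force and the opening at its end, in the units of the state.
- r.sense(): the state, without advancing time (a new reading comes with each control period).
- r.capture(name): name is "side" or "top" or "wrist"; returns (picture, depth): 480x640x3 uint8, blue, green, red; 480x640 float32, m along the optical axis (not along the pixel's ray), 0 where there is no reading.
- r.calibration(name): a dict with "fx", "fy", "cx", "cy" (pixels), "R" (3x3) and "t" (3): a world point X has camera coordinates R X + t; the wrist camera has in their place "tool_from_camera" (4x4, takes a point from camera to tool coordinates, whose origin is the TCP and whose axes are the tool frame's). Camera axes: x right, y down, z forward; pixel columns grow to the right and rows downward; lengths in m; the calibration is good to about 2 mm. A picture is of the moment at which its call begins: read the wrist's pose just before it. calibration takes no time and is no camera call.
- r.finish_job(): hands the job in, once; it reports no verdict.
Trained networks look in the newest picture that a camera, given by its name, has taken for a name from the list of things; names that differ only in an ending like _2 or _b are one class to them, and where a whole thing is asked for, a point or a joint stands for the part that bears it (a point fixed in the world has none). Each returns a list of dicts, best first, with "confidence" (0 to 1); they miss things now and then, are a little off and sometimes report something else, mostly with a low value. They report only what shows in the picture. A call takes as long as a camera call. They do not tell look-alikes from the thing itself.
- r.cut_out(query, camera): "region" (480x640 bool, what is visible of it) and "uv" ([column, row] in pixels, amid what is visible of it).
The state is a dict: "time_s": time; "joints": joint angles; "joint_velocities": joint speeds; "effort": joint torques, N m; "tcp_pos": TCP position; "ee_rot": TCP orientation; "wrist_force": force on the tool from outside, world axes, zero at the start; "moment": the same for the moment, N m; "gripper_width": opening from 0.0 (shut) to 1.0 (fully open).
Only numpy, scipy, OpenCV 4.12 (cv2) and the standard library are available. Lean on these libraries where they do the work, as an engineer would, in place of code of your own. Each camera call takes 0.05 s, during which the arm holds its last target.

## Working session

There is one attempt and no reset: what is moved stays moved. The work goes in short steps, Python scripts to look and compute and a shell command to move; the robot and the scene stay as the last step left them, time stands still between calls to the robot, and variables do not carry over. Pictures are saved under pics/ and viewed, and the job is handed in when it is done.

```bash
ls; mkdir -p pics
python3 - <<'E'
from station import r
import cv2
s=r.sense();print(s)
for n in ("side","top"):
    p,d=r.capture(n);cv2.imwrite(f"pics/{n}0.png",p)
    print(n,r.calibration(n))
print(r.calibration("wrist"))
print(r.sense()['time_s'])
E
```

```text
pics
{'time_s': 0.0, 'joints': array([-5.97267141e+01,  2.20903288e+01,  3.79611017e-01, -2.93379815e-02,
       -6.84118911e+01, -1.48155644e+01]), 'joint_velocities': array([0.05976627, 0.02212833, 0.05376503, 0.06096468, 0.06946121,
       0.0341997 ]), 'effort': array([-2.26055476e-03, -3.90663922e+01,  1.87404299e+01,  4.21992794e+00,
        1.10036350e-02, -1.83890907e-04]), 'tcp_pos': array([ 0.16642465, -0.60180212,  0.22146212]), 'ee_rot': array([[-2.66344432e-01,  9.63877688e-01, -6.67570992e-04],
       [ 9.63875430e-01,  2.66345254e-01,  2.08809458e-03],
       [ 2.19047214e-03, -8.73029127e-05, -9.99997597e-01]]), 'wrist_force': array([-0.34501017,  0.00070048, -0.09259212]), 'moment': array([-0.01947029,  0.01473982, -0.03644186]), 'gripper_width': 0.9979132118301727}
side {'fx': 444.96089962602565, 'fy': 444.96089962602565, 'cx': 316.67260305488793, 'cy': 233.00012610105813, 'R': array([[-0.6981973 , -0.71560604, -0.02070093],
       [-0.33595017,  0.35303759, -0.87321357],
       [ 0.63218511, -0.60272088, -0.48689786]]), 't': array([0.39735446, 0.24770868, 0.65390461])}
top {'fx': 565.4370943897385, 'fy': 565.4370943897385, 'cx': 317.629784232862, 'cy': 238.61317021519582, 'R': array([[-0.01076883, -0.99993865,  0.00259273],
       [-0.9865703 ,  0.01020218, -0.16301827],
       [ 0.16298182, -0.00431343, -0.98661964]]), 't': array([0.0298004 , 0.51739167, 1.43922227])}
{'fx': 415.68822072476866, 'fy': 415.68822072476866, 'cx': 316.09089525315227, 'cy': 229.4077696684854, 'tool_from_camera': array([[ 9.99999434e-01,  5.72333588e-04, -8.97264130e-04,
        -1.89378208e-04],
       [-2.75129356e-04,  9.53452540e-01,  3.01542996e-01,
        -8.29923457e-02],
       [ 1.02808195e-03, -3.01542578e-01,  9.53452158e-01,
        -1.61994537e-01],
       [ 0.00000000e+00,  0.00000000e+00,  0.00000000e+00,
         1.00000000e+00]])}
0.1
```

View pics/top0.png

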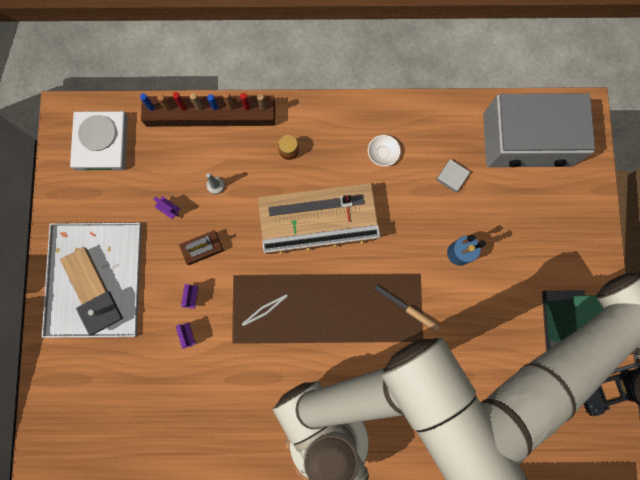

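View pics/side0.png

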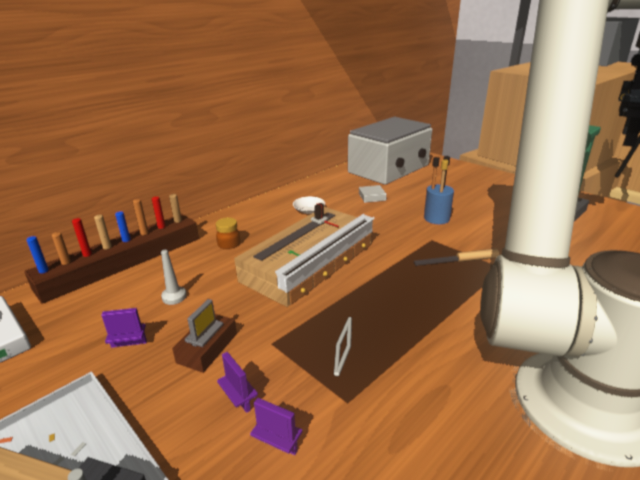

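```bash
cat > h.py <<'E'
import numpy as np, cv2
from station import r
def ray(n,u,v,z):
    c=r.calibration(n);K=np.array([[c['fx'],0,c['cx']],[0,c['fy'],c['cy']],[0,0,1]])
    d=c['R'].T@np.linalg.inv(K)@[u,v,1];o=-c['R'].T@c['t'];return o+d*(z-o[2])/d[2]
def proj(n,X):
    c=r.calibration(n);p=c['R']@np.asarray(X)+c['t'];return c['fx']*p[0]/p[2]+c['cx'],c['fy']*p[1]/p[2]+c['cy']
def wcam(s):
    c=r.calibration('wrist');T=np.eye(4);T[:3,:3]=s['ee_rot'];T[:3,3]=s['tcp_pos'];return c,T@np.array(c['tool_from_camera'])
def wray(s,u,v,z):
    c,T=wcam(s);d=T[:3,:3]@[(u-c['cx'])/c['fx'],(v-c['cy'])/c['fy'],1];o=T[:3,3];return o+d*(z-o[2])/d[2]
def wproj(s,X):
    c,T=wcam(s);p=np.linalg.inv(T)@np.r_[X,1];return c['fx']*p[0]/p[2]+c['cx'],c['fy']*p[1]/p[2]+c['cy']
E
python3 - <<'E'
from h import *
p,d=r.capture('top')
for q in ['chest','holder','block','marker','mark','strip']:
    for o in r.cut_out(q,'top')[:3]:
        m=o['region'].astype(np.uint8)
        print(q,round(o['confidence'],2),o['uv'],m.sum(),cv2.minAreaRect(cv2.findNonZero(m)))
cv2.imwrite('pics/a.png',cv2.resize(p[175:260,250:390],None,fx=5.5,fy=5.5,interpolation=cv2.INTER_CUBIC))
cv2.imwrite('pics/b.png',cv2.resize(p[220:275,170:235],None,fx=10,fy=10,interpolation=cv2.INTER_CUBIC))
E
```

```text
chest 0.69 [318.9, 216.4] 6647 ((318.2205505371094, 217.9039306640625), (60.00232696533203, 117.69178009033203), 82.40535736083984)
chest 0.48 [288.8, 147.4] 442 ((288.0, 146.5), (25.0, 20.0), 90.0)
holder 0.74 [184.9, 332.7] 356 ((185.15000915527344, 334.95001220703125), (24.6657657623291, 14.862703323364258), 71.56505584716797)
holder 0.69 [200.3, 243.3] 320 ((198.78350830078125, 246.23709106445312), (13.641203880310059, 25.12853240966797), 68.96248626708984)
holder 0.56 [187.4, 295.5] 305 ((189.0895233154297, 295.57861328125), (13.67894458770752, 22.66607666015625), 7.594643592834473)
block 0.62 [199.4, 249.2] 660 ((200.362060546875, 247.15518188476562), (24.697479248046875, 40.2958869934082), 68.19859313964844)
marker 0.72 [348.6, 200.4] 139 ((346.63079833984375, 208.04617309570312), (26.04729461669922, 10.666986465454102), 82.87498474121094)
mark 0.36 [293.6, 222.2] 17 ((293.5, 223.5), (5.0, 3.0), 90.0)
strip 0.66 [317.3, 240.6] 537 ((319.9956970214844, 238.4687042236328), (5.9434309005737305, 111.01781463623047), 82.12606811523438)
```

View pics/a.png

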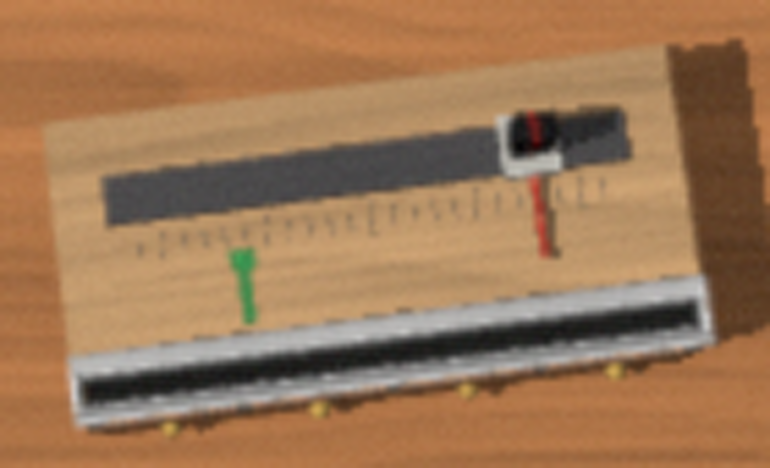

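View pics/b.png

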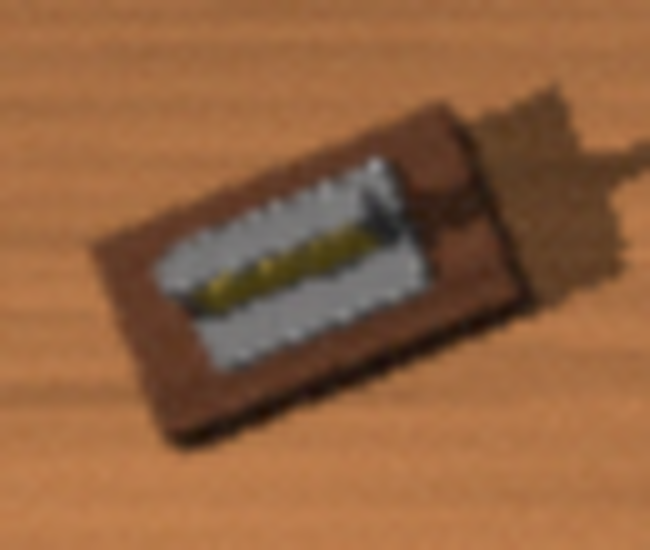

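Run:
```python
from h import *
f=lambda x,y,z:ray('top',250+x/5.5,175+y/5.5,z).round(4)
g=lambda x,y,z:ray('top',170+x/10,220+y/10,z).round(4)
print('deck far L,R',f(45,125,.06),f(668,45,.06))
print('track ends', f(103,200,.06),f(630,133,.06))
print('groove mid ends',f(78,390,.075),f(706,315,.075))
print('green',f(243,250,.06),f(249,322,.06))
print('ptr',f(545,257,.067),f(535,180,.067)); print('grip top',f(533,132,.106))
print('holder plate top ends',g(192,302,.086),g(385,222,.086))
print('flange corners',[g(*q,.04) for q in [(155,270),(380,160),(430,285),(220,368)]])
print('block',[g(*q,.034) for q in [(95,243),(440,103),(528,295),(175,440)]])
```

```text
deck far L,R [0.6249 0.179  0.06  ] [ 0.6612 -0.1188  0.06  ]
track ends [0.5881 0.1512 0.06  ] [ 0.6182 -0.0996  0.06  ]
groove mid ends [0.4948 0.1613 0.075 ] [ 0.5272 -0.1316  0.075 ]
green [0.5633 0.0849 0.06  ] [0.5287 0.0822 0.06  ]
ptr [ 0.5571 -0.0575  0.067 ] [ 0.5942 -0.0535  0.067 ]
grip top [ 0.6082 -0.0507  0.106 ]
holder plate top ends [0.4841 0.35   0.086 ] [0.5041 0.3016 0.086 ]
flange corners [array([0.4994, 0.3703, 0.04  ]), array([0.528 , 0.3121, 0.04  ]), array([0.4947, 0.2983, 0.04  ]), array([0.4734, 0.3526, 0.04  ])]
block [array([0.5077, 0.3876, 0.034 ]), array([0.5441, 0.2977, 0.034 ]), array([0.4927, 0.2736, 0.034 ]), array([0.4553, 0.3652, 0.034 ])]
```

```bash
python3 -m jog '[[[0.03,0.04,-0.02],[0,0,0]],[[0.414,0.573,-0.02],[0,0,1.77]],[[0.414,0.573,-0.02],[0,0,1.77]],[[0.414,0.573,-0.02],[0,0,1.77]],[[0.414,0.573,-0.02],[0,0,1.77]],[[0.414,0.573,-0.02],[0,0,1.77]],[[0.414,0.573,-0.02],[0,0,1.77]],[[0.414,0.573,-0.02],[0,0,1.77]],[[0.414,0.573,-0.02],[0,0,1.77]],[[0.414,0.573,-0.02],[0,0,1.77]]]' 0.087; python3 -c "
from station import r
print(r.sense())"
```

```text
time_s: 1.28
tcp_pos: [0.4243, -0.2795, 0.241]
ee_rot: [[-0.115, 0.993, 0.001], [0.993, 0.115, -0.0], [-0.0, 0.001, -1.0]]
wrist_force: [0.4, -0.2, 0.4]
gripper_width: 1.001
{'time_s': 1.2833, 'joints': array([-1.50431624e+01,  9.77226194e+00, -1.39668803e+01,  4.43653516e-03,
       -6.62038927e+01, -6.83455772e+01]), 'joint_velocities': array([ 55.2918464 ,   3.20369717,   4.2632704 ,   0.21475731,
        -0.90692335, -54.7778028 ]), 'effort': array([ -3.67049016, -29.07672107,  17.65529752,   3.9769806 ,
        -0.15767933,   0.6203993 ]), 'tcp_pos': array([ 0.42429269, -0.2795246 ,  0.2410475 ]), 'ee_rot': array([[-1.15163173e-01,  9.93346141e-01,  9.41767981e-04],
       [ 9.93346494e-01,  1.15163523e-01, -3.26470058e-04],
       [-4.32755091e-04,  8.97904594e-04, -9.99999503e-01]]), 'wrist_force': array([ 0.3949857 , -0.18121357,  0.41124242]), 'moment': array([-0.09229993, -0.07919815,  0.01565318]), 'gripper_width': 1.0008840086701387}
```

```bash
python3 -m jog '[[[0.19,0.19,0.03],[0,0,0]],[[0.19,0.19,0.03],[0,0,0]],[[0.19,0.19,0.03],[0,0,0]],[[0.19,0.19,0.03],[0,0,0]],[[0.19,0.19,0.03],[0,0,0]],[[0.19,0.19,0.03],[0,0,0]],[[0.19,0.19,0.03],[0,0,0]],[[0.19,0.19,0.03],[0,0,0]],[[0.19,0.19,0.03],[0,0,0]],[[0.19,0.19,0.03],[0,0,0]]]' ; python3 -c "
from h import *
s=r.sense();print(s['joints'])
p,d=r.capture('wrist');cv2.imwrite('pics/w1.png',p)
c=np.array([.511,.015]);ex=np.array([.9934,.115]);ey=np.array([-.115,.9934])
for n,x,y,z in [('grip',.09,-.077,.106),('tip',.035,-.077,.067),('mark',.04,.064,.06)]: print(n,wproj(s,np.r_[c+x*ex+y*ey,z]))
"
```

```text
time_s: 2.12
tcp_pos: [0.5897, -0.0713, 0.2106]
ee_rot: [[-0.115, 0.993, -0.001], [0.993, 0.115, -0.0], [-0.0, -0.001, -1.0]]
wrist_force: [0.0, -0.9, 0.7]
gripper_width: 1.0
[ 8.71748570e+00  1.95407243e+01 -5.10997061e+00  2.76307605e-03
 -6.53826371e+01 -9.21311172e+01]
grip (np.float64(342.46562117963674), np.float64(257.6796982551149))
tip (np.float64(340.73713704327236), np.float64(168.6722441369801))
mark (np.float64(526.5396469181283), np.float64(173.79610735772008))
```

View pics/w1.png

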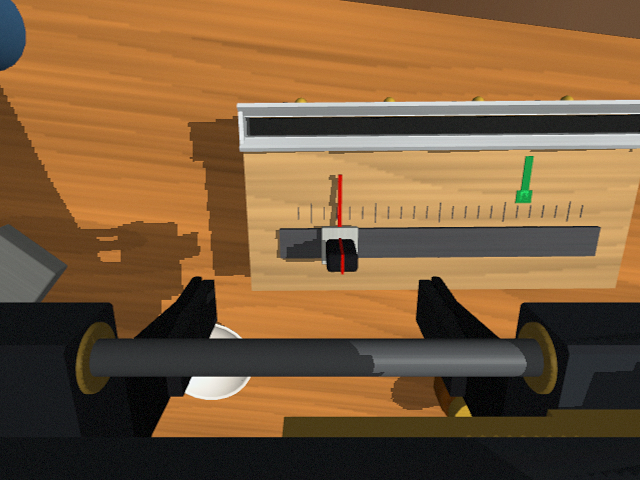

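Run:
```python
from h import *
s=r.sense()
p,d=r.capture('wrist')
for q in ['chest','marker','mark','strip']:
    for o in r.cut_out(q,'wrist')[:1]:
        m=o['region'].astype(np.uint8)
        print(q,round(o['confidence'],2),o['uv'],m.sum(),cv2.minAreaRect(cv2.findNonZero(m)))
w=lambda u,v,z:wray(s,u,v,z).round(4)
print('tip',w(340,175.5,.067),'mark ends',w(529.5,157,.06),w(523.5,203,.06))
hsv=cv2.cvtColor(p,cv2.COLOR_BGR2HSV)
g=cv2.inRange(hsv,(50,120,60),(80,255,255));g[:140]=0
pts=cv2.findNonZero(g)[:,0];print(pts.min(0),pts.max(0),pts.mean(0));
for v in range(155,206,6):
    a=pts[pts[:,1]==v]
    if len(a): print(v,a.min(0)[0],a.max(0)[0], w(a[:,0].mean(),v,.06))
rd=cv2.inRange(hsv,(0,150,90),(8,255,255));q=cv2.findNonZero(rd)[:,0]
q=q[(q[:,0]>330)&(q[:,0]<350)]
for v in range(172,276,8):
    a=q[q[:,1]==v]
    if len(a): print(v,a.min(0)[0],a.max(0)[0], w(a[:,0].mean(),v,.067))
print('mouth outer front L,R',w(238,104,.075),w(640,101,.075),'back',w(243,152,.075))
```

```text
chest 0.95 [437.7, 191.7] 72495 ((439.4082946777344, 192.48336791992188), (194.1616973876953, 401.1149597167969), 89.39479064941406)
marker 0.91 [340.2, 244.2] 1850 ((340.0, 224.0), (98.0, 36.0), 90.0)
mark 0.56 [528.9, 186.0] 521 ((524.5440673828125, 179.00131225585938), (16.081281661987305, 46.421104431152344), 1.6846843957901)
strip 0.68 [444.1, 123.8] 6713 ((444.5260925292969, 125.0760498046875), (18.329849243164062, 389.10467529296875), 89.51445770263672)
tip [ 0.5597 -0.0577  0.067 ] mark ends [0.5309 0.0818 0.06  ] [0.5659 0.0867 0.06  ]
[516 156] [533 202] [525.52087912 182.65494505]
161 525 532 [0.5339 0.0818 0.06  ]
167 524 531 [0.5384 0.0823 0.06  ]
173 524 530 [0.5428 0.0831 0.06  ]
179 523 529 [0.5474 0.0836 0.06  ]
185 522 528 [0.552  0.0841 0.06  ]
191 517 531 [0.5567 0.0845 0.06  ]
197 516 531 [0.5613 0.0854 0.06  ]
180 338 341 [ 0.5631 -0.0576  0.067 ]
188 339 341 [ 0.5691 -0.0565  0.067 ]
196 339 341 [ 0.5751 -0.0557  0.067 ]
204 338 341 [ 0.5813 -0.0552  0.067 ]
212 338 341 [ 0.5875 -0.0544  0.067 ]
220 338 341 [ 0.5938 -0.0536  0.067 ]
244 341 341 [ 0.613  -0.0498  0.067 ]
252 342 343 [ 0.6195 -0.0478  0.067 ]
260 341 344 [ 0.6262 -0.0469  0.067 ]
268 341 344 [ 0.633 -0.046  0.067]
mouth outer front L,R [ 0.5174 -0.1343  0.075 ] [0.4839 0.1388 0.075 ] back [ 0.5496 -0.1289  0.075 ]
```

```bash
python3 -m jog '[[[0.0176,0.0245,0.02],[0,0,-0.08]],[[0.0176,0.0245,0.05],[0,0,-0.08]],[[0.0176,0.0245,0.08],[0,0,-0.08]],[[0.0176,0.0245,0.1],[0,0,-0.08]],[[0.0176,0.0245,0.12],[0,0,-0.08]],[[0.0176,0.0245,0.13],[0,0,-0.08]],[[0.0176,0.0245,0.132],[0,0,-0.08]],[[0.0176,0.0245,0.132],[0,0,-0.08]],[[0.0176,0.0245,0.132],[0,0,-0.08]],[[0.0176,0.0245,0.132],[0,0,-0.08]]]'
python3 -m jog '[[[0,0,0],[0,0,0]],[[0,0,0],[0,0,0]],[[0,0,0],[0,0,0]],[[0,0,0],[0,0,0]],[[0,0,0],[0,0,0]],[[0,0,0],[0,0,0]],[[0,0,0],[0,0,0]],[[0,0,0],[0,0,0]],[[0,0,0],[0,0,0]],[[0,0,0],[0,0,0]]]' 0.01
```

```text
time_s: 3.25
tcp_pos: [0.6137, -0.0504, 0.0803]
ee_rot: [[-0.122, 0.993, 0.003], [0.993, 0.122, 0.0], [-0.0, 0.003, -1.0]]
wrist_force: [1.1, -0.6, -0.0]
gripper_width: 0.998
time_s: 4.08
tcp_pos: [0.6126, -0.0504, 0.0785]
ee_rot: [[-0.122, 0.993, -0.0], [0.993, 0.122, -0.0], [-0.0, -0.0, -1.0]]
wrist_force: [0.0, -0.2, -0.2]
gripper_width: 0.328
```

```bash
python3 -m jog '[[[0,0,0],[0,0,0]],[[0,0,0],[0,0,0]],[[0,0,0],[0,0,0]],[[0,0,0],[0,0,0]],[[0,0,0],[0,0,0]],[[0.003,0,0],[0,0,0]],[[0.008,0,0],[0,0,0]],[[0.014,0,0],[0,0,0]],[[0.02,0,0],[0,0,0]],[[0.02,0,0],[0,0,0]]]' 0.01
python3 -c "
from h import *
p,d=r.capture('wrist');cv2.imwrite('pics/w2.png',p)"
```

```text
time_s: 4.92
tcp_pos: [0.61, -0.0292, 0.0785]
ee_rot: [[-0.123, 0.992, -0.0], [0.992, 0.123, 0.0], [0.0, -0.0, -1.0]]
wrist_force: [0.1, 1.2, -0.6]
gripper_width: 0.252
```

View pics/w2.png

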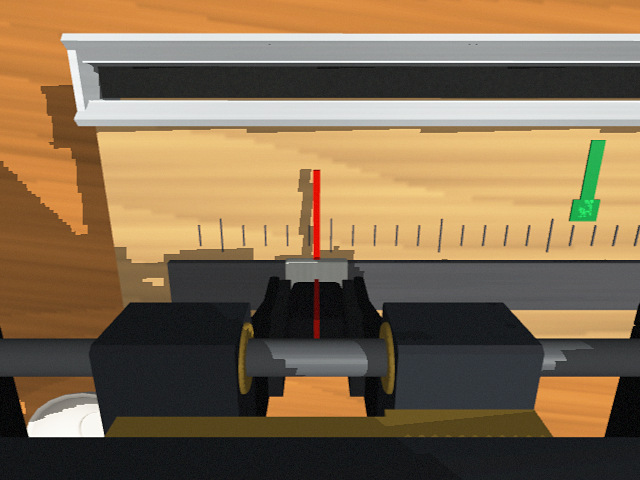

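```bash
python3 -m jog '[[[0.01,0,0],[0,0,0]],[[0.03,0,0],[0,0,0]],[[0.05,0,0],[0,0,0]],[[0.07,0,0],[0,0,0]],[[0.09,0,0],[0,0,0]],[[0.105,0,0],[0,0,0]],[[0.115,0,0],[0,0,0]],[[0.118,0,0],[0,0,0]],[[0.118,0,0],[0,0,0]],[[0.118,0,0],[0,0,0]]]'
cat > m.py <<'E'
from h import *
import sys
s=r.sense()
p,d=r.capture('wrist');cv2.imwrite(sys.argv[1],p)
w=lambda u,v,z:wray(s,u,v,z)
hsv=cv2.cvtColor(p,cv2.COLOR_BGR2HSV)
g=cv2.findNonZero(cv2.inRange(hsv,(50,120,60),(80,255,255)))[:,0]
rd=cv2.findNonZero(cv2.inRange(hsv,(0,200,90),(6,255,255)))[:,0]
G=np.array([w(u,v,.06) for u,v in g]);R=np.array([w(u,v,.067) for u,v in rd])
print(G.min(0),G.max(0),G.mean(0),len(G));print(R.min(0),R.max(0),R.mean(0),len(R))
b=np.median
T=s['ee_rot']
for n,A in (('g',G),('r',R)):
    q=(A-s['tcp_pos'])@T
    print(n,'tool x med',np.median(q[:,0]).round(4),np.percentile(q[:,0],[5,95]).round(4),'tool y',np.percentile(q[:,1],[0,100]).round(4))
E
python3 m.py pics/w3.png
```

```text
time_s: 5.8
tcp_pos: [0.5956, 0.0873, 0.0785]
ee_rot: [[-0.122, 0.993, 0.0], [0.993, 0.122, 0.001], [0.001, 0.0, -1.0]]
wrist_force: [-0.9, 1.6, -0.9]
gripper_width: 0.246
[0.52965546 0.07890464 0.06      ] [0.56593477 0.0913229  0.06      ] [0.54811555 0.08444559 0.06      ] 992
[0.54176705 0.07949647 0.067     ] [0.62132115 0.09150573 0.067     ] [0.57495197 0.08449484 0.067     ] 797
g tool x med 0.0031 [-0.0026  0.0068] tool y [-0.0658 -0.0303]
r tool x med -0.0004 [-0.0016  0.001 ] tool y [-0.0542  0.0258]
```

View pics/w3.png

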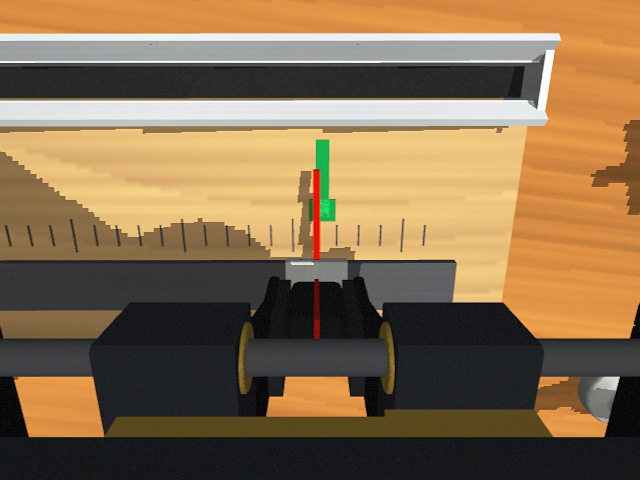

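```bash
python3 -m jog '[[[0.0013,0,0],[0,0,0]],[[0.0026,0,0],[0,0,0]],[[0.0026,0,0],[0,0,0]],[[0.0026,0,0],[0,0,0]],[[0.0026,0,0],[0,0,0]],[[0.0026,0,0],[0,0,0]],[[0.0026,0,0],[0,0,0]],[[0.0026,0,0],[0,0,0]],[[0.0026,0,0],[0,0,0]],[[0.0026,0,0],[0,0,0]]]'
python3 m.py pics/w4.png
python3 - <<'E'
from h import *
p=cv2.imread('pics/w4.png')
cv2.imwrite('pics/w4c.png',cv2.resize(p[20:280,200:440],None,fx=2.2,fy=2.2))
E
```

```text
time_s: 6.68
tcp_pos: [0.5954, 0.0891, 0.0785]
ee_rot: [[-0.122, 0.993, -0.0], [0.993, 0.122, -0.0], [-0.0, -0.0, -1.0]]
wrist_force: [0.6, -2.9, -0.3]
gripper_width: 0.242
[0.52963745 0.07898671 0.06      ] [0.56593033 0.0913069  0.06      ] [0.54828532 0.08415698 0.06      ] 903
[0.54154299 0.08086789 0.067     ] [0.62107917 0.09282945 0.067     ] [0.57353053 0.08595035 0.067     ] 745
g tool x med 0.0014 [-0.0044  0.005 ] tool y [-0.0658 -0.0303]
r tool x med -0.0004 [-0.0017  0.0006] tool y [-0.0542  0.0258]
```

View pics/w4c.png

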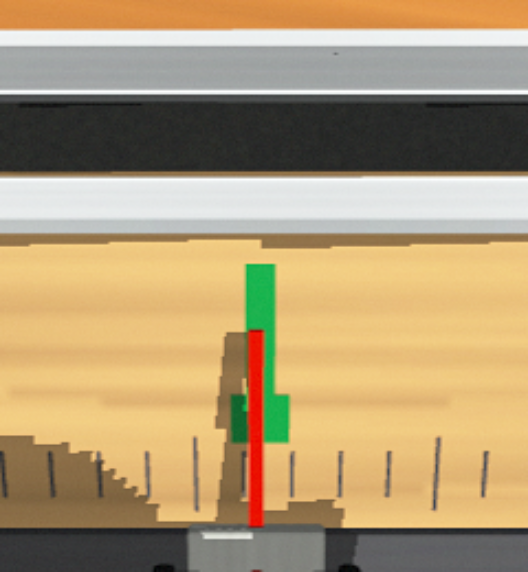

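```bash
python3 -m jog '[[[0,0,0],[0,0,0]],[[0,0,0],[0,0,0]],[[0,0,0],[0,0,0]],[[0,0,0],[0,0,0]],[[0,0,0],[0,0,0]],[[0,0,0],[0,0,0]],[[0,0,-0.03],[0,0,0]],[[0,0,-0.07],[0,0,0]],[[0,0,-0.11],[0,0,0]],[[0,0,-0.15],[0,0,0]]]' 0.087
python3 -m jog '[[[0.03,-0.008,-0.02],[0,0,-1.4]],[[0.25,-0.064,-0.02],[0,0,-21]],[[0.25,-0.064,-0.02],[0,0,-21]],[[0.25,-0.064,-0.02],[0,0,-21]],[[0.25,-0.064,-0.02],[0,0,-21]],[[0.25,-0.064,-0.02],[0,0,-21]],[[0.25,-0.064,-0.02],[0,0,-21]],[[0.25,-0.064,-0.02],[0,0,-21]],[[0.25,-0.064,-0.02],[0,0,-21]],[[0.25,-0.064,-0.02],[0,0,-21]]]'
```

```text
time_s: 7.57
tcp_pos: [0.5951, 0.089, 0.2302]
ee_rot: [[-0.122, 0.993, -0.001], [0.993, 0.122, -0.0], [-0.0, -0.001, -1.0]]
wrist_force: [1.0, 0.6, 0.3]
gripper_width: 0.923
time_s: 8.4
tcp_pos: [0.5008, 0.3302, 0.2484]
ee_rot: [[-0.981, 0.192, -0.0], [0.192, 0.981, -0.0], [0.0, -0.0, -1.0]]
wrist_force: [0.5, -0.1, -0.2]
gripper_width: 1.0
```

```bash
python3 -m jog '[[[0,0,0],[0,0,-1.4]],[[0,0,0],[0,0,-2.8]],[[0,0,0.01],[0,0,-4.2]],[[0,0,0.02],[0,0,-5.6]],[[0,0,0.03],[0,0,-6.6]],[[0,0,0.03],[0,0,-6.6]],[[0,0,0.03],[0,0,-6.6]],[[0,0,0.03],[0,0,-6.6]],[[0,0,0.03],[0,0,-6.6]],[[0,0,0.03],[0,0,-6.6]]]'
python3 - <<'E'
from h import *
s=r.sense()
p,d=r.capture('wrist');cv2.imwrite('pics/w5.png',p);np.save('d5.npy',d)
for q in ['holder','block']:
    for o in r.cut_out(q,'wrist')[:2]:
        m=o['region'].astype(np.uint8)
        print(q,round(o['confidence'],2),o['uv'],m.sum(),cv2.minAreaRect(cv2.findNonZero(m)))
print(wproj(s,[.501,.332,.086]))
E
```

```text
time_s: 9.23
tcp_pos: [0.5017, 0.3297, 0.2194]
ee_rot: [[-0.931, -0.365, 0.001], [-0.365, 0.931, 0.001], [-0.001, 0.0, -1.0]]
wrist_force: [0.0, 0.1, -0.5]
gripper_width: 0.995
holder 0.82 [317.0, 204.3] 3181 ((315.0, 211.0), (88.0, 42.0), 90.0)
holder 0.77 [166.0, 255.2] 3104 ((160.88291931152344, 255.54635620117188), (41.58341979980469, 101.14350891113281), 57.094757080078125)
block 0.62 [318.4, 168.6] 4454 ((314.5, 198.5), (117.0, 69.0), 90.0)
(np.float64(316.39456005010226), np.float64(220.2069319128933))
```

View pics/w5.png

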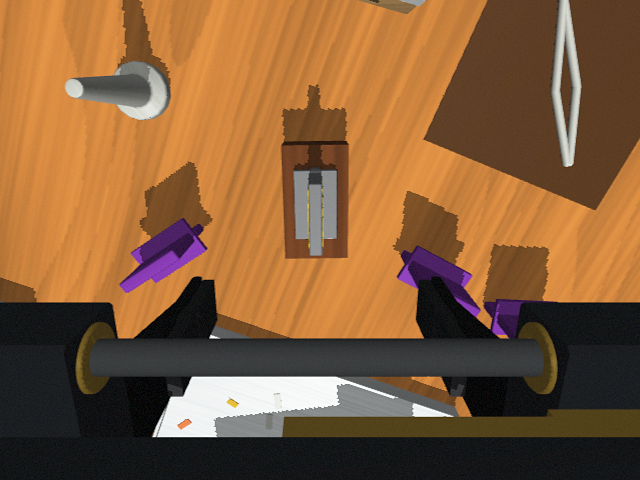

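Run:
```python
from h import *
s=r.sense()
p=cv2.imread('pics/w5.png');cv2.imwrite('pics/w5c.png',cv2.resize(p[130:270,260:370],None,fx=4.2,fy=4.2))
for n,u,v,z in [('flange',315.5,204.5,.04),('block',315,201,.034),('plate top',316,220,.086)]:
    X=wray(s,u,v,z);print(n,X,(X-s['tcp_pos'])@s['ee_rot'])
```

```text
flange [0.50171258 0.33159399 0.04      ] [-0.00080767  0.00176652  0.1789595 ]
block [0.50270808 0.33028042 0.034     ] [-1.25008541e-03  1.77949363e-04  1.84959271e-01]
plate top [0.50112832 0.33168562 0.086     ] [-0.00032772  0.00208063  0.13295928]
```

View pics/w5c.png

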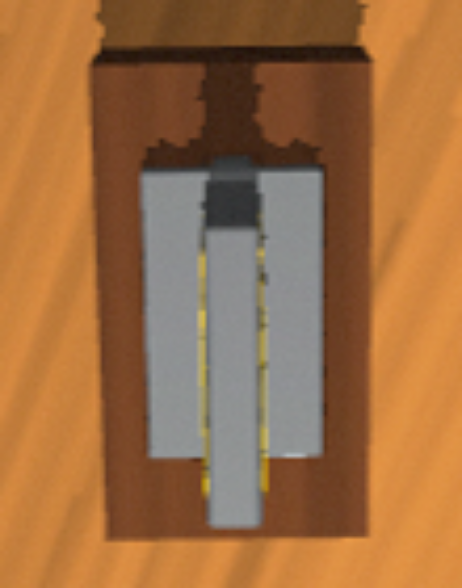

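```bash
python3 -m jog '[[[-0.0005,0.002,0],[0,0,0]],[[-0.0005,0.002,0.02],[0,0,0]],[[-0.0005,0.002,0.05],[0,0,0]],[[-0.0005,0.002,0.08],[0,0,0]],[[-0.0005,0.002,0.11],[0,0,0]],[[-0.0005,0.002,0.14],[0,0,0]],[[-0.0005,0.002,0.16],[0,0,0]],[[-0.0005,0.002,0.171],[0,0,0]],[[-0.0005,0.002,0.171],[0,0,0]],[[-0.0005,0.002,0.171],[0,0,0]]]' 0.05
python3 -m jog '[[[0,0,0],[0,0,0]],[[0,0,0],[0,0,0]],[[0,0,0],[0,0,0]],[[0,0,0],[0,0,0]],[[0,0,0],[0,0,0]],[[0,0,0],[0,0,0]],[[0,0,0],[0,0,0]],[[0,0,0],[0,0,0]],[[0,0,0],[0,0,0]],[[0,0,0],[0,0,0]]]' 0.002
python3 -c "
from h import *
p,d=r.capture('wrist');cv2.imwrite('pics/w6.png',p)"
```

```text
time_s: 10.22
tcp_pos: [0.5016, 0.3319, 0.0479]
ee_rot: [[-0.93, -0.366, 0.001], [-0.366, 0.93, -0.0], [-0.001, -0.0, -1.0]]
wrist_force: [-0.4, 0.4, -0.1]
gripper_width: 0.578
time_s: 11.05
tcp_pos: [0.5012, 0.3315, 0.0477]
ee_rot: [[-0.931, -0.366, 0.0], [-0.366, 0.931, 0.0], [-0.0, 0.0, -1.0]]
wrist_force: [-1.1, -0.5, 1.6]
gripper_width: 0.116
```

View pics/w6.png

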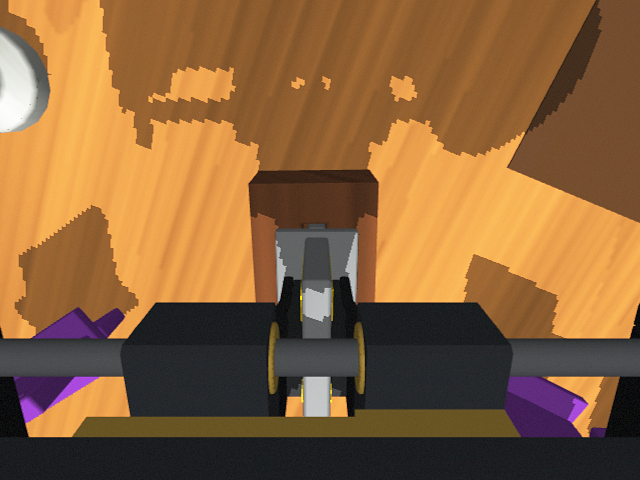

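```bash
python3 -m jog '[[[0,0,0],[0,0,0]],[[0,0,-0.004],[0,0,0]],[[0,0,-0.012],[0,0,0]],[[0,0,-0.024],[0,0,0]],[[0,0,-0.04],[0,0,0]],[[0,0,-0.065],[0,0,0]],[[0,0,-0.09],[0,0,0]],[[0,0,-0.115],[0,0,0]],[[0,0,-0.13],[0,0,0]],[[0,0,-0.14],[0,0,0]]]'
python3 -c "
from h import *
p,d=r.capture('wrist');cv2.imwrite('pics/w7.png',p)"
```

```text
time_s: 11.93
tcp_pos: [0.5016, 0.3319, 0.1905]
ee_rot: [[-0.931, -0.366, 0.003], [-0.366, 0.931, 0.003], [-0.003, 0.001, -1.0]]
wrist_force: [-0.8, -0.0, -1.2]
gripper_width: 0.11
```

View pics/w7.png

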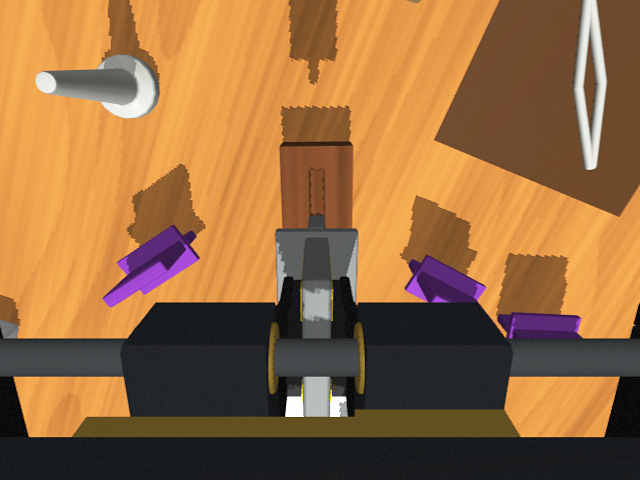

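```bash
python3 -m jog '[[[0.008,-0.022,0],[0,0,0.4]],[[0.087,-0.237,0],[0,0,2.89]],[[0.087,-0.237,0],[0,0,2.89]],[[0.087,-0.237,0],[0,0,2.89]],[[0.087,-0.237,0],[0,0,2.89]],[[0.087,-0.237,0],[0,0,2.89]],[[0.087,-0.237,0],[0,0,2.89]],[[0.087,-0.237,0],[0,0,2.89]],[[0.087,-0.237,0],[0,0,2.89]],[[0.087,-0.237,0],[0,0,2.89]]]'
python3 - <<'E'
from h import *
s=r.sense()
p,d=r.capture('wrist');cv2.imwrite('pics/w8.png',p)
p,d=r.capture('top');cv2.imwrite('pics/top8.png',p)
cv2.imwrite('pics/t8.png',cv2.resize(p[175:275,230:390],None,fx=5,fy=5,interpolation=cv2.INTER_CUBIC))
p,d=r.capture('side');cv2.imwrite('pics/s8.png',p)
E
```

```text
time_s: 12.82
tcp_pos: [0.5066, 0.0792, 0.187]
ee_rot: [[-0.993, -0.122, -0.001], [-0.122, 0.993, -0.0], [0.001, -0.0, -1.0]]
wrist_force: [0.2, 0.2, -1.2]
gripper_width: 0.114
```

View pics/w8.png

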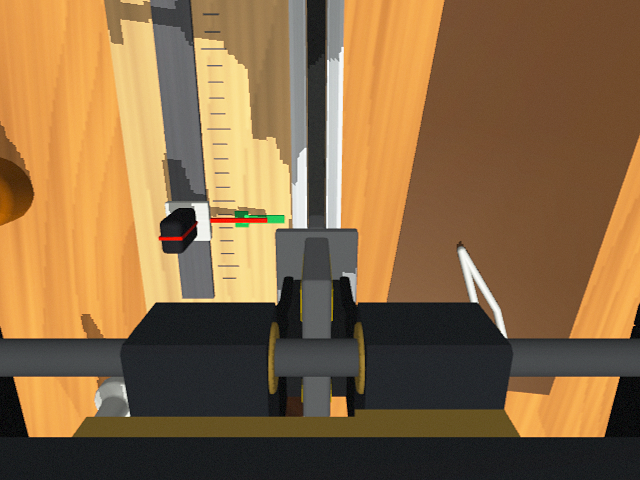

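View pics/t8.png

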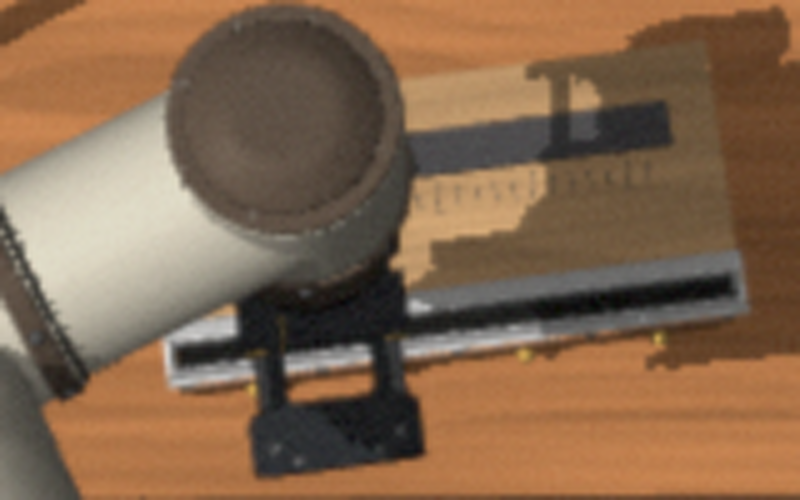

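View pics/s8.png

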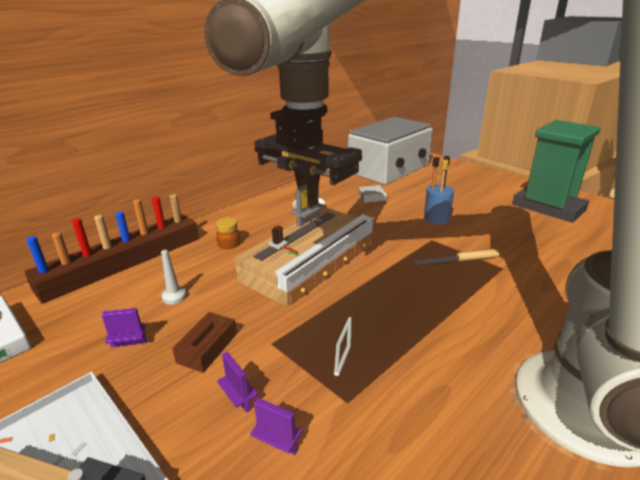

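Run:
```python
from h import *
s=r.sense()
p=cv2.imread('pics/w8.png')
cv2.imwrite('pics/w8c.png',cv2.resize(p[0:240,150:370],None,fx=2.5,fy=2.5))
w=lambda u,v,z:((wray(s,u,v,z)-s['tcp_pos'])@s['ee_rot']).round(4)
hsv=cv2.cvtColor(p,cv2.COLOR_BGR2HSV)
g=cv2.findNonZero(cv2.inRange(hsv,(50,120,60),(80,255,255)))[:,0]
rd=cv2.findNonZero(cv2.inRange(hsv,(0,200,90),(6,255,255)))[:,0]; rd=rd[rd[:,0]>205]
for n,A,z in (('g',g,.06),('r',rd,.067)):
    q=np.array([w(u,v,z) for u,v in A]);print(n,np.median(q,0),q.min(0),q.max(0))
for v in (60,120,180,210):
    row=cv2.cvtColor(p,cv2.COLOR_BGR2GRAY)[v,285:350];print(v,row)
```

```text
g [-0.0445 -0.0017  0.1272] [-0.0594 -0.0062  0.1272] [-0.0242  0.0051  0.1272]
r [-0.0556 -0.0015  0.1202] [-0.0753 -0.003   0.1202] [-0.0357 -0.      0.1202]
60 [128 128 132 135 143 153 151 153 150 142 145 142 142 142 139 138 137 139
 145 156 138  95  69  24  30  21  27  31  31  32  25  28  27  35  49  48
  49  46  48  39  68  93 226 254 132 164 202 207 184 169 205 207 186 138
 207 249 246 243 223 176 178 179 173 165 162]
120 [132 131 132 135 135 143 155 154 155 150 146 147 146 142 143 145 143 144
 142 155 154 118 104  34  49  48  51  47  48  48  49  52  46  46  46  47
  48  51  47  42  85 131 211 236 203 206 202 207 207 207 209 209 212 235
 248 247 247 226 172 170 168 169 170 171 170]
180 [221 220 222 226 202 129 140 150 152 153 148 140 200 242 236 235 236 234
 235 241 250 226  82  56  49  46  47  48  49  50  47  49  49  47  47  47
  46  47  48  62  82 189 237 206 205 202 206 204 204 205 207 214 234 248
 247 245 220 164 169 171 169 169 169 173 174]
210 [222 222 222 222 226 202 122 183 230 227 228 233 238 237 234 235 235 235
 233 236 250 244  87  73  48  46  47  45  53  47  48  52  48  47  45  44
  43  48  47  63  74 228 255 203 201 203 204 203 203 204 206 218 237 246
 247 236 183 164 170 172 171 173 172 171 171]
```

View pics/w8c.png

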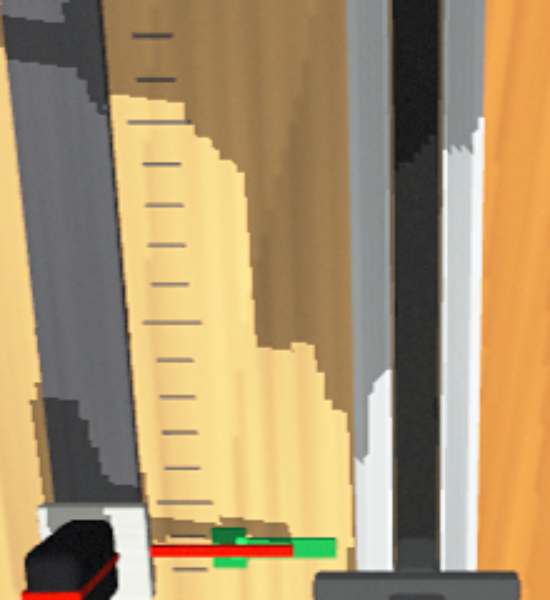

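```bash
python3 -m jog '[[[0,-0.0015,0.005],[0,0,0]],[[0,-0.0015,0.015],[0,0,0]],[[0,-0.0015,0.03],[0,0,0]],[[0,-0.0015,0.045],[0,0,0]],[[0,-0.0015,0.055],[0,0,0]],[[0,-0.0015,0.062],[0,0,0]],[[0,-0.0015,0.068],[0,0,0]],[[0,-0.0015,0.068],[0,0,0]],[[0,-0.0015,0.068],[0,0,0]],[[0,-0.0015,0.068],[0,0,0]]]'
python3 - <<'E'
from h import *
s=r.sense();print(s['tcp_pos'],s['wrist_force'])
p,d=r.capture('wrist');cv2.imwrite('pics/w9.png',p)
p,d=r.capture('side');cv2.imwrite('pics/s9.png',cv2.resize(p[160:310,210:400],None,fx=4,fy=4,interpolation=cv2.INTER_CUBIC))
E
```

```text
time_s: 13.8
tcp_pos: [0.5076, 0.0778, 0.1202]
ee_rot: [[-0.992, -0.122, 0.001], [-0.122, 0.992, 0.0], [-0.001, 0.0, -1.0]]
wrist_force: [0.6, -0.3, -1.1]
gripper_width: 0.115
[0.50764081 0.07782854 0.12015732] [ 0.57522022 -0.26876217 -1.05376441]
```

View pics/w9.png

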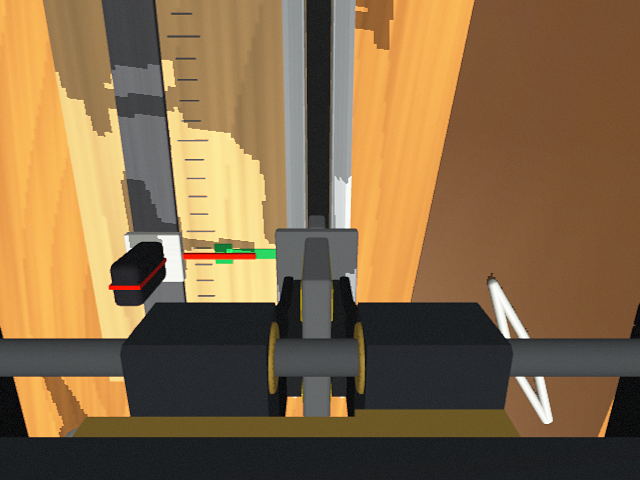

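View pics/s9.png

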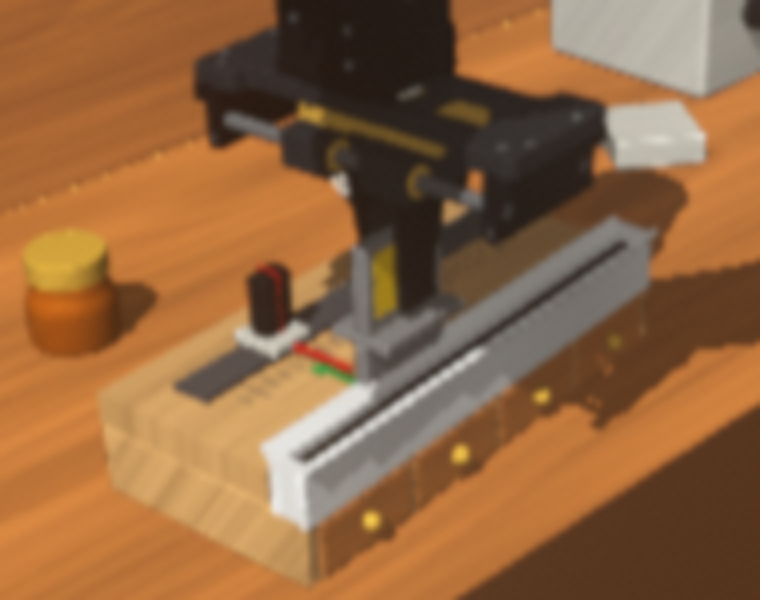

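```bash
python3 -m jog '[[[0.0008,0,0],[0,0,0]],[[0.0008,0,0.003],[0,0,0]],[[0.0008,0,0.006],[0,0,0]],[[0.0008,0,0.009],[0,0,0]],[[0.0008,0,0.012],[0,0,0]],[[0.0008,0,0.014],[0,0,0]],[[0.0008,0,0.016],[0,0,0]],[[0.0008,0,0.018],[0,0,0]],[[0.0008,0,0.018],[0,0,0]],[[0.0008,0,0.018],[0,0,0]]]'
python3 - <<'E'
from h import *
s=r.sense();print(s['tcp_pos'],s['wrist_force'],s['moment'])
p,d=r.capture('wrist');cv2.imwrite('pics/w10.png',p[0:340,150:480])
E
```

```text
time_s: 14.73
tcp_pos: [0.5063, 0.0775, 0.1014]
ee_rot: [[-0.993, -0.122, -0.0], [-0.122, 0.993, -0.0], [0.0, -0.0, -1.0]]
wrist_force: [-0.0, -0.2, 0.2]
gripper_width: 0.114
[0.50628139 0.07748629 0.10141928] [-0.0063352  -0.24741857  0.18273885] [ 0.0265837   0.08443136 -0.03553448]
```

View pics/w10.png

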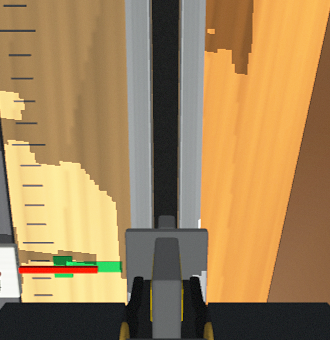

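```bash
python3 -m jog '[[[0,0,0.001],[0,0,0]],[[0,0,0.002],[0,0,0]],[[0,0,0.003],[0,0,0]],[[0,0,0.004],[0,0,0]],[[0,0,0.005],[0,0,0]],[[0,0,0.006],[0,0,0]],[[0,0,0.007],[0,0,0]],[[0,0,0.008],[0,0,0]],[[0,0,0.008],[0,0,0]],[[0,0,0.008],[0,0,0]]]'
python3 -c "
from h import *
s=r.sense();print(s['tcp_pos'],s['wrist_force'],s['moment'])"
```

```text
time_s: 15.62
tcp_pos: [0.5064, 0.0776, 0.0938]
ee_rot: [[-0.992, -0.122, 0.0], [-0.122, 0.992, 0.0], [-0.0, -0.0, -1.0]]
wrist_force: [-1.3, 0.2, 4.2]
gripper_width: 0.112
[0.50639147 0.07755568 0.09379545] [-1.34689435  0.16362538  4.16783772] [ 0.10413802  0.64631736 -0.02288989]
```

```bash
python3 -m jog '[[[0,0,0.001],[0,0,0]],[[0,0,0.001],[0,0,0]],[[0,0,0.002],[0,0,0]],[[0,0,0.002],[0,0,0]],[[0,0,0.003],[0,0,0]],[[0,0,0.003],[0,0,0]],[[0,0,0.004],[0,0,0]],[[0,0,0.004],[0,0,0]],[[0,0,0.004],[0,0,0]],[[0,0,0.004],[0,0,0]]]'
python3 -c "
from h import *
s=r.sense();print(s['tcp_pos'],s['wrist_force'],s['moment'])"
```

```text
time_s: 16.45
tcp_pos: [0.5064, 0.0776, 0.09]
ee_rot: [[-0.992, -0.122, 0.0], [-0.122, 0.992, 0.0], [-0.0, -0.0, -1.0]]
wrist_force: [-2.7, 0.3, 7.7]
gripper_width: 0.119
[0.50644646 0.07758516 0.09003711] [-2.67523845  0.33371523  7.69034822] [ 0.12479289  0.88775926 -0.03593996]
```

```bash
python3 -m jog '[[[0,0,0.0003],[0,0,0]],[[0,0,0.0006],[0,0,0]],[[0,0,0.0009],[0,0,0]],[[0,0,0.0012],[0,0,0]],[[0,0,0.0015],[0,0,0]],[[0,0,0.0015],[0,0,0]],[[0,0,0.0015],[0,0,0]],[[0,0,0.0015],[0,0,0]],[[0,0,0.0015],[0,0,0]],[[0,0,0.0015],[0,0,0]]]'
python3 -c "
from h import *
s=r.sense();print(s['tcp_pos'],s['wrist_force'],s['moment'])
p,d=r.capture('wrist');cv2.imwrite('pics/w11.png',p[0:340,150:480])
p,d=r.capture('side');cv2.imwrite('pics/s11.png',cv2.resize(p[190:310,230:390],None,fx=5,fy=5,interpolation=cv2.INTER_CUBIC))"
```

```text
time_s: 17.28
tcp_pos: [0.5065, 0.0775, 0.089]
ee_rot: [[-0.992, -0.123, 0.001], [-0.123, 0.992, -0.0], [-0.001, -0.0, -1.0]]
wrist_force: [-2.8, 1.2, 9.7]
gripper_width: 0.113
[0.50646255 0.07754112 0.08901901] [-2.75299488  1.15293304  9.67868063] [ 0.20797375  1.30691813 -0.0700474 ]
```

View pics/w11.png

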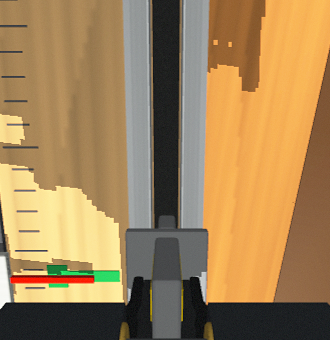

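View pics/s11.png

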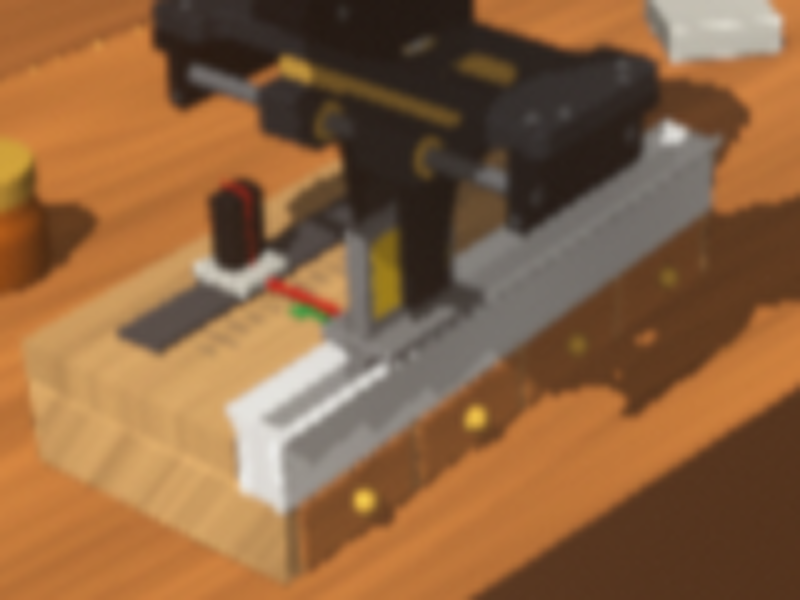

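```bash
python3 -m jog '[[[0,0,0.0003],[0,0,0]],[[0,0,0.0006],[0,0,0]],[[0,0,0.0009],[0,0,0]],[[0,0,0.001],[0,0,0]],[[0,0,0.001],[0,0,0]],[[0,0,0.001],[0,0,0]],[[0,0,0.001],[0,0,0]],[[0,0,0.001],[0,0,0]],[[0,0,0.001],[0,0,0]],[[0,0,0.001],[0,0,0]]]'
python3 -c "
from h import *
s=r.sense();print(s['tcp_pos'],s['wrist_force'],s['moment'])"
```

```text
time_s: 18.22
tcp_pos: [0.5065, 0.0775, 0.0889]
ee_rot: [[-0.992, -0.123, 0.001], [-0.123, 0.992, -0.0], [-0.001, -0.0, -1.0]]
wrist_force: [-5.9, 1.4, 14.9]
gripper_width: 0.113
[0.50648533 0.07753697 0.08887895] [-5.90994443  1.35299977 14.92475179] [0.26492166 1.9126407  0.00501665]
```

Run:
```python
from h import *
s=r.sense()
p,_=r.capture('wrist');cv2.imwrite('pics/w12.png',p)
w=lambda u,v,z:(wray(s,u,v,z)-s['tcp_pos'])@s['ee_rot']
hsv=cv2.cvtColor(p,cv2.COLOR_BGR2HSV)
g=cv2.findNonZero(cv2.inRange(hsv,(50,120,60),(80,255,255)))[:,0]; g=g[g[:,0]>246]
rd=cv2.findNonZero(cv2.inRange(hsv,(0,200,90),(6,255,255)))[:,0]; rd=rd[rd[:,0]>165]
for n,A,z in (('g',g,.06),('r',rd,.067)):
    q=np.array([w(u,v,z) for u,v in A]);print(n,(q.min(0)+q.max(0))/2,q.min(0),q.max(0))
print('flange near edge', w(316,229,.081), r.sense()['wrist_force'])
```

```text
g [-0.02925649  0.00117705  0.02890096] [-0.03485999 -0.00153986  0.02889606] [-0.02365298  0.00389397  0.02890587]
r [-0.05408366 -0.00032037  0.02192035] [-0.07276351 -0.00191669  0.02190578] [-0.0354038   0.00127594  0.02193491]
flange near edge [-0.00026686 -0.03000493  0.00788792] [-5.93675906  1.24652407 15.93267485]
```

```bash
python3 -c "
from station import r
print(r.finish_job()); s=r.sense(); print(s['time_s'],s['tcp_pos'],s['wrist_force'])"
```

```text
the job is handed in; nothing more can be done
None
the job is handed in; nothing more can be done
```

The marker is on the green line and the label holder is home behind the lip. I handed the job in at about 18 s, with the fingers still gripping and pressing it. The hand-in gave no verdict and allowed no reading afterwards.

- **Marker:** I gripped it and slid it about 140 mm. The last wrist picture puts the pointer about 1.5 mm from the middle of the line, against the 7 mm allowed.
- **Centring:** I lifted the holder out of its block by its plate. Its centre is about 1 mm from the line, and the tongue looked central in the groove.
- **Pressing home:** The force rose as the spring should, from about 4 to 8 to 10 N. It then went to 15 N with only 0.1 mm more travel, so the shoulders are on the rigid edge. The last reading was about 16 N downward, far below the 45 N ramming limit.
- **Small disagreements:** About 6 N of sideways force remained on the wrist at the end. Early camera estimates of the groove's position differed by 2–3 mm, so I went by the wrist picture of the tongue against the groove.
- **Other things on the bench:** I saw nothing moved in the pictures along the way, but did not measure them at the end.

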